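Swap the failed cells in the battery test dock

TASK

The load test is done, and the two cells in the grey dock whose top ends are taped over in yellow have failed: stand each of them in a yellow reject cup of its own, and fill the two bays they leave with the two fresh cells that stand on the bench, right way round: the one with the red-ringed plus end up into the red-collared bay, the one with the bare steel end up into the black-collared bay. Every cell stays upright and is set down, never dropped or knocked over; leave the good cell in its bay.

Things in the scene. Friction and masses are not known exactly. Their poses are not given: they have to be found in the camera images.
- dock: Grey fixed dock near the bench's front edge, 55 x 186 mm; origin at its underside on the bench, centred; z up. Three bays along its y at x = 0: RED collars at y = +60 and -60 mm, a BLACK one at y = 0. Bay floor 14 mm, rim 34 mm above the bench; 33 mm wide at the floor, 41 at the rim. At the start all bays hold a cell, tops 79 mm above the bench. Two small meter jacks at its -y end.
- reject_cup_a: Yellow round reject cup, fixed, empty at the start, for one cell; reject_cup_b is its twin. Outer diameter 50 mm; origin at its underside on the bench, on its axis; z up. Its floor is 3 mm and its rim 25 mm above the bench; 39 mm wide at the floor, 43 mm at the rim.
- reject_cup_b: Yellow round reject cup, the twin of reject_cup_a in shape and size. (Mind the room: the tall cupboard's upright corner stands at about x = 0.15, y = 0.14 m from the base axis, close beside a wide shoulder or elbow; an arm that cannot turn past it can lean its gripper up to 45 degrees, fingers pointing towards the back of the bench.)
- failed_plus: Upright battery cell, blue wrap, 26 mm diameter, 65 mm tall, about 90 g, rigid. FAILED: yellow tape over its top end; at the start in one of the two red-collared bays. Origin: centre of its foot; z up. Grip it across the 26 mm (about 35 N), 30 to 60 mm above its foot.
- failed_minus: Upright battery cell, blue wrap, 26 mm diameter, 65 mm tall, about 90 g, rigid. FAILED: yellow tape over its top end; at the start in the black-collared bay. Origin: centre of its foot; z up. Grip it across the 26 mm (about 35 N), 30 to 60 mm above its foot.
- good_plus: Upright battery cell, blue wrap, 26 mm diameter, 65 mm tall, about 90 g, rigid. Good, stays in its red-collared bay; top end: red ring round a steel button. Origin: centre of its foot; z up. Grip it across the 26 mm (about 35 N), 30 to 60 mm above its foot.
- fresh_plus: Upright battery cell, blue wrap, 26 mm diameter, 65 mm tall, about 90 g, rigid. FRESH, standing on the bench, plus end up: red ring round a steel button. Origin: centre of its foot; z up. Grip it across the 26 mm (about 35 N), 30 to 60 mm above its foot.
- fresh_minus: Upright battery cell, blue wrap, 26 mm diameter, 65 mm tall, about 90 g, rigid. FRESH, standing on the bench, minus end up: plain bare steel. Origin: centre of its foot; z up. Grip it across the 26 mm (about 35 N), 30 to 60 mm above its foot.
There are look-alikes about, which are no part of the job. What is shaped like the fresh_plus but orange is not meant.

How it is judged (in metres and radians):
At the end, for the whole second after the job is handed in: The taped cells stand in the two reject cups, one in each, within 9 mm of the cup's axis and on its floor; both plus cells stand in the red bays and the fresh minus cell in the black bay, within 8 mm of the bay's axis and 5 mm of its floor height. All five upright to 0.1 rad, at rest (((y of fresh_plus in the frame of dock between 0.052 and 0.068 m and x of fresh_plus in the frame of dock between -0.008 and 0.008 m and z of fresh_plus in the frame of dock between 0.009 and 0.019 m) or (y of fresh_plus in the frame of dock between -0.068 and -0.052 m and x of fresh_plus in the frame of dock between -0.008 and 0.008 m and z of fresh_plus in the frame of dock between 0.009 and 0.019 m)) and y of fresh_minus in the frame of dock between -0.008 and 0.008 m and x of fresh_minus in the frame of dock between -0.008 and 0.008 m and z of fresh_minus in the frame of dock between 0.009 and 0.019 m and ((y of good_plus in the frame of dock between 0.052 and 0.068 m and x of good_plus in the frame of dock between -0.008 and 0.008 m and z of good_plus in the frame of dock between 0.009 and 0.019 m) or (y of good_plus in the frame of dock between -0.068 and -0.052 m and x of good_plus in the frame of dock between -0.008 and 0.008 m and z of good_plus in the frame of dock between 0.009 and 0.019 m)) and (((horizontal distance between failed_plus and reject_cup_a below 0.009 m and z of failed_plus in the frame of reject_cup_a between -0.002 and 0.008 m) and (horizontal distance between failed_minus and reject_cup_b below 0.009 m and z of failed_minus in the frame of reject_cup_b between -0.002 and 0.008 m)) or ((horizontal distance between failed_plus and reject_cup_b below 0.009 m and z of failed_plus in the frame of reject_cup_b between -0.002 and 0.008 m) and (horizontal distance between failed_minus and reject_cup_a below 0.009 m and z of failed_minus in the frame of reject_cup_a between -0.002 and 0.008 m))) and angle between each of failed_plus, failed_minus, good_plus, fresh_plus, fresh_minus's own z axis and vertical below 0.1 rad and linear speed of each of failed_plus, failed_minus, good_plus, fresh_plus, fresh_minus below 0.02 m/s); the robot touches nothing.
It fails at once if a cell is let go in the air: unheld while its foot is more than 45 mm above the bench ((height (world z) of failed_plus above 0.045 m and contact force between the fingers and failed_plus below 0.05 N) or (height (world z) of failed_minus above 0.045 m and contact force between the fingers and failed_minus below 0.05 N) or (height (world z) of good_plus above 0.045 m and contact force between the fingers and good_plus below 0.05 N) or (height (world z) of fresh_plus above 0.045 m and contact force between the fingers and fresh_plus below 0.05 N) or (height (world z) of fresh_minus above 0.045 m and contact force between the fingers and fresh_minus below 0.05 N)).
It fails at once if a cell is tipped over (more than 35 degrees from upright) (angle between any of failed_plus, failed_minus, good_plus, fresh_plus, fresh_minus's own z axis and vertical above 0.61 rad).
It fails at once if the good cell in the dock is lifted or shifted by more than 12 mm (distance of good_plus from where it was at the start of the episode above 0.012 m).
It also fails if it takes over 72 s, if anything falls off the work surface, if the arm or the gripper's body presses on something with over 40 N, if the wrist force passes 120 N, or if a joint passes its speed limit or range.

ROBOT

A 7-joint arm with a two-finger parallel gripper is mounted at the origin on a cart in front of the work surface, level with it; the furniture and walls round the work are solid. World frame = base frame: x ahead of the robot, y to its left, z up, the work surface at z = 0. Lengths are in mm, angles in degrees, forces in N, time in s.
With the tool pointing down it reaches from about 400 to 875 mm from the base axis. Payload 6.5 kg.
Tool frame: the origin (TCP) lies midway between the tips of the shut fingers; the grasp point (between the pads) lies 19 mm behind it; z points along the fingers, y is the line along which they close (so a half turn about z gives the same grasp; the last joint's range is limited). The gripper opens to 85 mm and grips with 20 to 120 N. Pads are 22 mm wide; open, the fingers measure 114 mm over their backs; the gripper's body (76 mm by 85 mm) begins 54 mm behind the grasp point. The pads swing forward as they close: fully open they stand 13 mm farther back than shut.
Start: joints at [63.243, 30.733, -0.252, 88.115, 0.149, 61.152, -4.079], TCP at [253.596, -598.481, 231.29] pointing down, gripper open.
Joint ranges: [-154.64, 154.64], [-21.42, 123.67], [-72.66, 72.17], [13.99, 137.28], [-74.86, 254.86], [10.95, 109.41], [-158.01, 158.01]. Speed limits (degrees/s): [136.94, 136.94, 180, 180, 180, 180, 180].

INTERFACE

Orientations are given as [roll, pitch, yaw] about the fixed x, y, z axes, in that order (R = Rz(yaw) Ry(pitch) Rx(roll)).
In Python, from bench import * gives the robot as it stands. The module is installed in compiled form; this text tells all that it offers.
- The arm moves only by the tool servo_tool, never from a script. Its argument "targets" is a list that holds one entry, the list of rows, each a list of 5 numbers: the shift along the tool's x, y, z normalised to -1 to 1, where 1 is 0.06 m, then the turn about the tool's z normalised to -1 to 1, where 1 is 0.12 rad, then the closure, from 0 (fully open) to 1 (shut). In form: [[[x, y, z, turn, jaw], ...]]. A call has 1 to 5 rows; each row shifts and turns the commanded pose from where the row before left it, along the tool's axes as they then stand; what a row does not reach is not made up. A row lasts 1/8 s, in which the tool goes at most 62.5 mm and 10.7 degrees, less where a joint would pass 70% of its speed; a pose out of reach is approached as far as the arm can. A call with a number of a shift or a turn outside -1 to 1 is refused whole. A call with a gripper value outside its range is refused whole. The fingers move at their own pace and stop on an object; "squeeze" is the grip in N (left out, the last holds). Time passes only in rows, so rows that do not move let the fingers close. It gives the time, the measured TCP pose, the force, the opening and the grip force at its end, in the units of the state.
- observe(): the state, without advancing time (a new reading comes with each control period).
- snapshot(name): name is "side" or "top" or "wrist"; returns (picture, depth): 400x640x3 uint8, red, green, blue; 400x640 float32, mm along the optical axis (not along the pixel's ray), 0 where there is no reading.
- camera_info(name): a dict with "fx", "fy", "cx", "cy" (pixels), "dist" ([k1, k2, p1, p2, k3] as OpenCV has them; the pictures are not rectified), "camera_from_world" (4x4, takes a point from world to camera coordinates). Camera axes: x right, y down, z forward; pixel columns grow to the right and rows downward; lengths in mm; the calibration is good to about 2 mm. A picture is of the moment at which its call begins: read the wrist's pose just before it. camera_info takes no time and is no camera call; for the wrist camera it gives the pose at the moment of the call.
- hand_in(): hands the job in; it is judged then, once.
Trained networks look in the newest picture that a camera, given by its name, has taken for a name from the list of things; names that differ only in an ending like _2 or _b are one class to them, and where a whole thing is asked for, a point or a joint stands for the part that bears it (a point fixed in the world has none). Each returns a list of dicts, best first, with "p" (0 to 1); they miss things now and then, are a little off and sometimes report something else, mostly with a low value. They report only what shows in the picture. A call takes as long as a camera call. They do not tell look-alikes from the thing itself.
- find_in(query, camera): "extent" ([left, top, width, height] in pixels, round what is visible of it).
- masks_of(query, camera): "region" (400x640 bool, what is visible of it) and "extent" ([left, top, width, height] in pixels, round what is visible of it).
- pinpoint(query, camera): "location" ([column, row] in pixels: a listed point, or the origin of a listed thing).
The state is a dict: "clock": time; "joint_positions": joint angles; "qvel": joint speeds; "tau": joint torques, N m; "position": TCP position; "orientation": TCP orientation; "contact_force": force on the tool from outside, world axes, zero at the start; "torque": the same for the moment, N m; "width": finger opening in mm; "finger_force": force on a finger pad.
Only numpy, scipy, OpenCV 4.12 (cv2) and the standard library are available. Lean on these libraries where they do the work, as an engineer would, in place of code of your own. Each camera call takes 0.05 s, during which the arm holds its last target. There are 200 camera calls.

## Working session

There is one attempt and no reset: what is moved stays moved. The work goes in short steps, Python scripts to look and compute and a tool call to move; the robot and the scene stay as the last step left them, time stands still between calls to the robot, and variables do not carry over. Pictures are saved under pics/ and viewed, at most 14 in all, crops included, and the job is handed in when it is done.

Besides the shell and the picture viewer there is one more tool, called after "Emit:" as name(argument=value, ...), one argument or row to a line, values as JSON. servo_tool: Moves the arm, as the interface text tells. Its arguments: {"type":"object","properties":{"targets":{"type":"array"},"squeeze":{"type":"number"}},"required":["targets"]}

```bash
mkdir -p pics; cat > h.py <<'E'
from bench import *
import numpy as np, cv2
def save(n,f,crop=None,scale=1):
    p,d=snapshot(n); q=p if crop is None else p[crop[1]:crop[3],crop[0]:crop[2]]
    q=cv2.resize(q,None,fx=scale,fy=scale); cv2.imwrite('pics/'+f,q[:,:,::-1]); return p,d
def ray(n,uv,ci=None):
    c=ci or camera_info(n);K=np.array([[c['fx'],0,c['cx']],[0,c['fy'],c['cy']],[0,0,1]])
    p=cv2.undistortPoints(np.array([[uv]],float),K,np.array(c['dist']))[0,0]
    T=np.linalg.inv(np.array(c['camera_from_world'])); return T[:3,3],T[:3,:3]@np.array([p[0],p[1],1])
def atz(n,uv,z,ci=None):
    o,d=ray(n,uv,ci); return o+d*(z-o[2])/d[2]
E
python3 - <<'E'
from h import *
for n in('top','side'):
    save(n,n+'1.png'); c=camera_info(n); T=np.linalg.inv(np.array(c['camera_from_world'])); print(n,T[:3,3].round(),T[:3,2].round(2))
    for q in ('dock','reject_cup_a','failed_plus','good_plus','fresh_plus','fresh_minus'):
        r=find_in(q,n); print(q,[(round(a['p'],2),[int(x) for x in a['extent']]) for a in r][:6])
s=observe();print(s)
E
```

```text
top [ 488. -226.  980.] [ 0.05 -0.01 -1.  ]
dock [(0.61, [302, 218, 70, 83]), (0.57, [400, 219, 21, 19])]
reject_cup_a [(0.78, [352, 261, 22, 25]), (0.69, [397, 216, 22, 23])]
failed_plus [(0.47, [383, 246, 15, 13]), (0.46, [349, 233, 17, 9]), (0.22, [331, 254, 15, 14])]
good_plus [(0.46, [312, 280, 16, 12])]
fresh_plus [(0.53, [382, 245, 16, 14]), (0.5, [225, 99, 23, 18])]
fresh_minus [(0.46, [337, 295, 13, 20])]
side [ 539. -981.  527.] [ 0.01  0.83 -0.55]
dock [(0.98, [212, 199, 79, 49]), (0.55, [264, 197, 13, 30]), (0.34, [198, 198, 13, 34])]
reject_cup_a [(0.8, [263, 251, 26, 33]), (0.58, [217, 226, 22, 20])]
failed_plus [(0.54, [263, 198, 15, 29])]
good_plus [(0.83, [221, 178, 16, 26])]
fresh_plus [(0.84, [383, 144, 14, 27]), (0.81, [240, 223, 18, 39])]
fresh_minus [(0.97, [199, 196, 12, 35])]
{'clock': 0.7, 'joint_positions': array([63.2442298 , 30.73243161, -0.25060708, 88.11232711,  0.14923202,
       61.15125278, -4.08068794]), 'qvel': array([-0.01351881, -0.01573293, -0.00487832, -0.09650071, -0.00347088,
        0.04406114,  0.04330573]), 'tau': array([ 8.30915142e-04, -5.83205974e+01,  1.04791045e+00, -2.59398204e+01,
        1.24782021e-02,  1.76377016e-03, -1.10155435e-05]), 'position': array([ 253.58284777, -598.52249681,  231.32118679]), 'orientation': array([1.79995514e+02, 2.33658358e-03, 2.29624898e+01]), 'contact_force': array([-0.76308906, -0.25402974, -0.52308147]), 'torque': array([ 0.01043367,  0.03549658, -0.04602064]), 'finger_force': 0.0, 'width': 85.48510015237808}
```

View pics/top1.png

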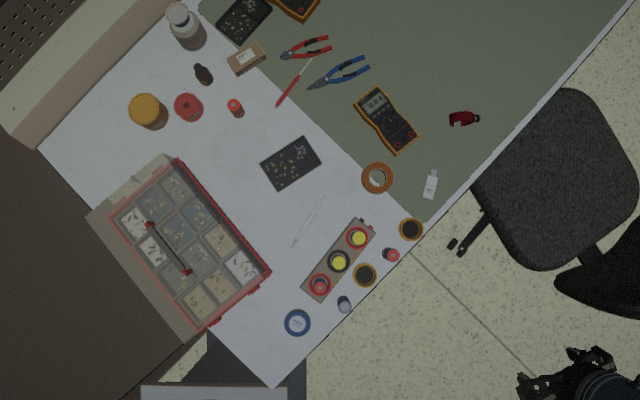

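View pics/side1.png

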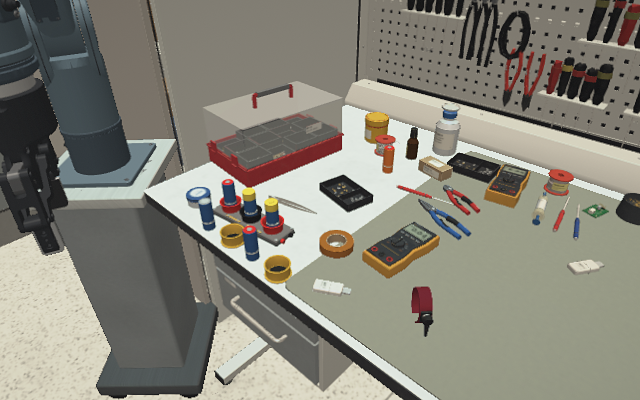

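The top view shows the dock with good cell at (320,285) and taped cells at (339,263) and (358,238). The cups are at (365,274) and (410,229), fresh plus at (391,255) and fresh minus at (344,303). The orange look-alike is at (235,106).

```bash
python3 - <<'E'
from h import *
print(camera_info('top')['fx'])
p,d=save('top','top2.png',(290,200,430,320),5)
for k,uv,z in [('good',(320,285),79),('fm',(339,263),79),('fp',(358,238),79),('freshp',(391,255),65),('freshm',(344,300),65),('cupa',(364.5,274.5),25),('cupb',(410,229),25)]:
    print(k,atz('top',uv,z).round())
E
```

```text
468.46147186876846
good [ 373. -232.   79.]
fm [ 415. -269.   79.]
fp [ 463. -306.   79.]
freshp [ 428. -371.   65.]
freshm [ 342. -278.   65.]
cupa [ 387. -323.   25.]
cupb [ 478. -418.   25.]
```

View pics/top2.png

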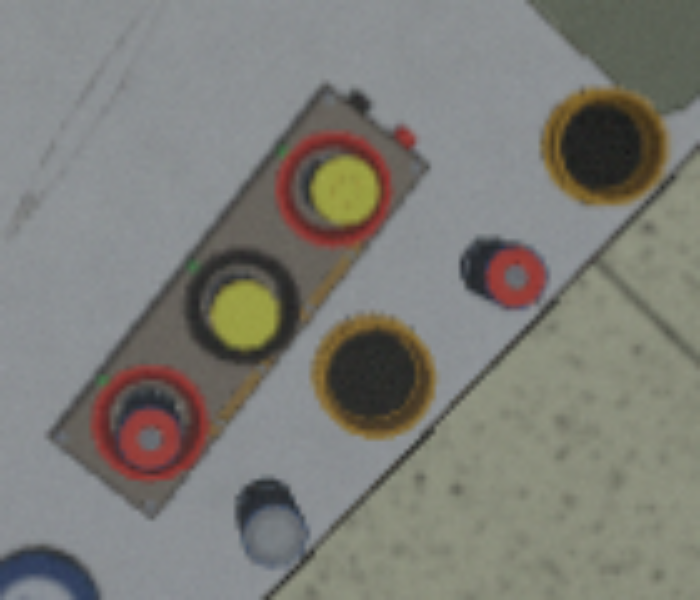

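```bash
cat >> h.py <<'E'
def rows(x,y,z,yaw,n,jaw,cur=None):
    if cur is None:
        s=observe(); cur=[*s['position'],s['orientation'][2]]
    cur=np.array(cur,float); t=np.array([x,y,z],float); dy=(yaw-cur[3]+180)%360-180
    st=(t-cur[:3])/n; yw=cur[3]; out=[]
    for i in range(n):
        c,s_=np.cos(np.radians(yw)),np.sin(np.radians(yw))
        out.append([round((c*st[0]+s_*st[1])/60,3),round((s_*st[0]-c*st[1])/60,3),round(-st[2]/60,3),round(-dy/n/np.degrees(.12),3),jaw]); yw+=dy/n
    print('['+','.join(str(o) for o in out)+']')
E
python3 - <<'E'
from h import *
P={}
for k,uv,z in [('good',(150,437),79),('fm',(245,316),79),('fp',(345,190),79),('freshp',(516,276),65),('freshm',(273,535),65),('cupa',(375,376),25),('cupb',(604,147),25),('bayG',(151,423),34),('bayB',(243,306),34),('bayR',(335,189),34)]:
    P[k]=atz('top',((uv[0]+.5)/5-.5+290,(uv[1]+.5)/5-.5+200),z);print(k,P[k].round(1))
d=P['bayR']-P['bayG'];print(np.linalg.norm(d),np.degrees(np.arctan2(d[1],d[0])))
rows(P['fp'][0],P['fp'][1],230,-39.4,10,0.2)
E
```

```text
good [ 369.6 -230.7   79. ]
fm [ 415.5 -267.7   79. ]
fp [ 463.3 -306.9   79. ]
freshp [ 428.3 -374.8   65. ]
freshm [ 328.7 -278.3   65. ]
cupa [ 385.9 -322.9   25. ]
cupb [ 477.8 -418.5   25. ]
bayG [ 369.3 -231.4   34. ]
bayB [ 416.  -269.1   34. ]
bayR [ 462.6 -306.9   34. ]
119.94437847298452 -38.989490434128946
[[np.float64(0.512), np.float64(-0.311), np.float64(0.002), np.float64(0.907), 0.2],[np.float64(0.475), np.float64(-0.365), np.float64(0.002), np.float64(0.907), 0.2],[np.float64(0.432), np.float64(-0.414), np.float64(0.002), np.float64(0.907), 0.2],[np.float64(0.385), np.float64(-0.459), np.float64(0.002), np.float64(0.907), 0.2],[np.float64(0.333), np.float64(-0.498), np.float64(0.002), np.float64(0.907), 0.2],[np.float64(0.277), np.float64(-0.531), np.float64(0.002), np.float64(0.907), 0.2],[np.float64(0.217), np.float64(-0.558), np.float64(0.002), np.float64(0.907), 0.2],[np.float64(0.155), np.float64(-0.578), np.float64(0.002), np.float64(0.907), 0.2],[np.float64(0.092), np.float64(-0.592), np.float64(0.002), np.float64(0.907), 0.2],[np.float64(0.027), np.float64(-0.598), np.float64(0.002), np.float64(0.907), 0.2]]
```

Emit:
servo_tool(
  targets=[
    [[0.51,-0.31,0,0.91,0.3],[0.47,-0.36,0,0.91,0.3],[0.43,-0.41,0,0.91,0.3],[0.38,-0.46,0,0.91,0.3],[0.33,-0.5,0,0.91,0.3]],
  ],
  squeeze=35,
)

```text
clock: 1.38
position: [358.5, -452.4, 231.4]
orientation: [180.0, -0.0, -8.5]
contact_force: [0.1, 0.7, -0.2]
width: 59.8
finger_force: 0.0
```

Emit:
servo_tool(
  targets=[
    [[0.28,-0.53,0,0.91,0.3],[0.22,-0.56,0,0.91,0.3],[0.15,-0.58,0,0.91,0.3],[0.09,-0.59,0,0.91,0.3],[0.03,-0.6,0,0.91,0.3]],
  ],
)

```text
clock: 2.0
position: [464.0, -306.6, 231.5]
orientation: [-180.0, -0.0, -39.8]
contact_force: [0.5, -0.8, 0.3]
width: 59.7
finger_force: 0.0
```

Emit:
servo_tool(
  targets=[
    [[0,0,0,0,0.3],[0,0,0,0,0.3]],
  ],
)

```text
clock: 2.25
position: [462.9, -308.2, 231.4]
orientation: [180.0, -0.0, -39.6]
contact_force: [-0.4, -1.1, 0.5]
width: 59.9
finger_force: 0.0
```

```bash
python3 - <<'E'
from h import *
s=observe();ci=camera_info('wrist');save('wrist','w1.png')
c=camera_info('wrist');M=np.array(c['camera_from_world'])
print(np.linalg.inv(M)[:3,3],c['fx'])
for k,P in dict(good=(369.6,-230.7,79),fm=(415.5,-267.7,79),fp=(463.3,-306.9,79),cupa=(386,-323,25),cupb=(478,-418.5,25),freshp=(428.3,-374.8,65),freshm=(328.7,-278.3,65)).items():
    q=M[:3,:3]@P+M[:3,3]; K=np.array([[c['fx'],0,c['cx']],[0,c['fy'],c['cy']],[0,0,1]])
    print(k,cv2.projectPoints(np.array([q]),np.zeros(3),np.zeros(3),K,np.array(c['dist']))[0].ravel().round(), q[2].round())
E
```

```text
[ 526.0136934  -362.01052838  373.85503076] 278.7654001473347
good [315. 278.] 345.0
fm [315. 235.] 326.0
fp [314. 184.] 306.0
cupa [361. 208.] 373.0
cupb [379. 104.] 330.0
freshp [381. 166.] 314.0
freshm [364. 272.] 359.0
```

View pics/w1.png

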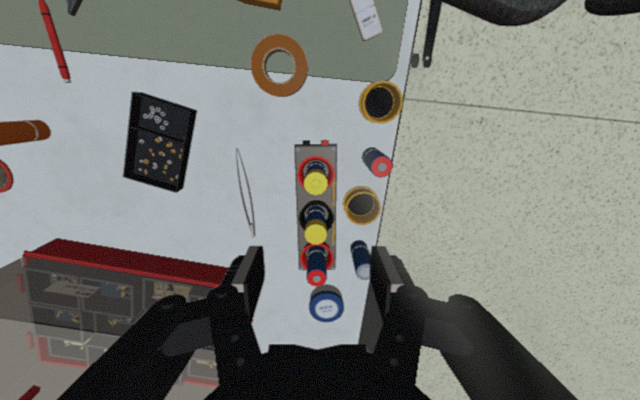

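Wrist view: the taped cell tops are at (316,184) and (315,233), cups at (380,102) and (361,206), and fresh plus at (381,163). All agree with the predictions to about 2 px.

Emit:
servo_tool(
  targets=[
    [[-0.01,-0.02,0.8,0,0.3],[0,0,0.8,0,0.3],[0,0,0.7,0,0.3],[0,0,0.5,0,0.3],[0,0,0.25,0,0.3]],
  ],
)

```text
clock: 2.92
position: [462.0, -307.1, 46.8]
orientation: [179.9, 0.1, -39.7]
contact_force: [1.0, -0.4, -0.3]
width: 60.1
finger_force: 0.0
```

Emit:
servo_tool(
  targets=[
    [[0,0,0,0,0.3],[0,0,0,0,0.5],[0,0,0,0,0.7],[0,0,0,0,1],[0,0,0,0,1]],
  ],
)

```text
clock: 3.55
position: [464.4, -306.9, 49.5]
orientation: [-180.0, -0.1, -39.6]
contact_force: [-1.6, -0.3, 7.3]
width: 24.6
finger_force: 34.1
```

Emit:
servo_tool(
  targets=[
    [[0,0,0,0,1],[0,0,0,0,1]],
  ],
)

```text
clock: 3.8
position: [464.4, -306.9, 49.6]
orientation: [-180.0, -0.1, -39.6]
contact_force: [-0.7, 0.3, 7.3]
width: 25.1
finger_force: 34.1
```

Emit:
servo_tool(
  targets=[
    [[0,0,-0.3,0,1],[0,0,-0.5,0,1],[0,0,-0.3,0,1],[0,0,0,0,1]],
  ],
)

```text
clock: 4.3
position: [464.6, -306.8, 116.0]
orientation: [-180.0, -0.2, -39.6]
contact_force: [1.1, -0.1, -1.7]
width: 25.1
finger_force: 34.5
```

Emit:
servo_tool(
  targets=[
    [[0.3,0.27,0,0,1],[0.4,0.38,0,0,1],[0.4,0.38,0,0,1],[0.27,0.26,0,0,1],[0,0,0,0,1]],
  ],
)

```text
clock: 4.92
position: [476.4, -419.8, 113.1]
orientation: [179.9, 0.1, -39.7]
contact_force: [0.4, 1.2, -1.0]
width: 24.9
finger_force: 34.5
```

Emit:
servo_tool(
  targets=[
    [[0,0,0,0,1]],
  ],
)

```text
clock: 5.05
position: [477.3, -416.7, 113.3]
orientation: [-180.0, 0.1, -39.6]
contact_force: [0.4, -0.4, -0.4]
width: 25.2
finger_force: 34.5
```

```bash
python3 - <<'E'
from h import *
save('top','t3.png',(290,200,430,320),5)
s=observe();print(s['position'],s['orientation'],s['width'],s['finger_force'])
E
```

```text
[ 477.52205325 -416.55004907  113.57232444] [-1.79955144e+02  1.05765422e-01 -3.95266648e+01] 25.002648173230966 34.50410306453705
```

View pics/t3.png

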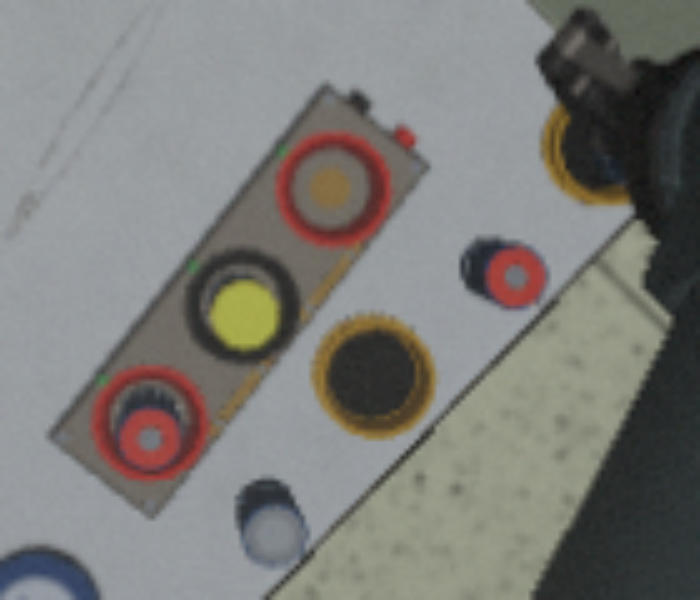

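The first failed cell is held beside/above the far cup (590,150) and its bay is empty. Now lower it.

Emit:
servo_tool(
  targets=[
    [[0.04,0.02,0.3,0,1],[0,0,0.4,0,1],[0,0,0.3,0,1],[0,0,0.15,0,1],[0,0,0,0,1]],
  ],
)

```text
clock: 5.72
position: [478.3, -420.4, 44.6]
orientation: [180.0, 0.1, -39.6]
contact_force: [0.2, 0.6, -0.8]
width: 25.0
finger_force: 34.5
```

Emit:
servo_tool(
  targets=[
    [[0,0,0.05,0,1],[0,0,0.03,0,1],[0,0,0,0,1]],
  ],
)

```text
clock: 6.1
position: [478.8, -420.8, 40.7]
orientation: [-180.0, -0.0, -39.6]
contact_force: [-0.1, -0.8, -0.8]
width: 25.3
finger_force: 34.5
```

Emit:
servo_tool(
  targets=[
    [[-0.02,-0.02,0.03,0,1],[0,0,0.02,0,1],[0,0,0,0,1],[0,0,0,0,1]],
  ],
)

```text
clock: 6.6
position: [478.8, -419.2, 38.6]
orientation: [-180.0, -0.0, -39.6]
contact_force: [-2.0, 1.3, 7.8]
width: 25.1
finger_force: 35.5
```

Emit:
servo_tool(
  targets=[
    [[0,0,0,0,0.6],[0,0,0,0,0.4],[0,0,0,0,0.3],[0,0,-0.3,0,0.3],[0,0,-0.7,0,0.3]],
  ],
)

```text
clock: 7.22
position: [477.5, -418.2, 97.4]
orientation: [180.0, 0.2, -39.6]
contact_force: [0.1, -0.1, 1.1]
width: 59.8
finger_force: 0.0
```

Emit:
servo_tool(
  targets=[
    [[0,0,-0.4,0,0.3],[0,0,-0.1,0,0.3],[0,0,0,0,0.3]],
  ],
)

```text
clock: 7.6
position: [478.5, -419.0, 127.7]
orientation: [-180.0, -0.0, -39.6]
contact_force: [0.6, 0.4, -1.1]
width: 59.8
finger_force: 0.0
```

```bash
python3 - <<'E'
from h import *
rows(415.7,-268,130,-39.2,5,0.3)
E
```

```text
[[np.float64(-0.482), np.float64(-0.255), np.float64(-0.008), np.float64(-0.012), 0.3],[np.float64(-0.482), np.float64(-0.255), np.float64(-0.008), np.float64(-0.012), 0.3],[np.float64(-0.481), np.float64(-0.256), np.float64(-0.008), np.float64(-0.012), 0.3],[np.float64(-0.481), np.float64(-0.257), np.float64(-0.008), np.float64(-0.012), 0.3],[np.float64(-0.481), np.float64(-0.257), np.float64(-0.008), np.float64(-0.012), 0.3]]
```

Emit:
servo_tool(
  targets=[
    [[-0.48,-0.26,0,0,0.3],[-0.48,-0.26,0,-0.05,0.3],[-0.48,-0.26,0,0,0.3],[-0.48,-0.26,0,0,0.3],[-0.48,-0.26,0,0,0.3]],
  ],
)

```text
clock: 8.22
position: [415.4, -265.9, 126.4]
orientation: [180.0, 0.1, -39.3]
contact_force: [0.8, -0.0, 0.7]
width: 59.6
finger_force: 0.0
```

Emit:
servo_tool(
  targets=[
    [[0,0,0,0,0.3],[0,0,0,0,0.3],[0,0,0,0,0.3]],
  ],
)

```text
clock: 8.6
position: [416.8, -268.3, 127.2]
orientation: [180.0, -0.0, -39.3]
contact_force: [-1.2, 0.2, 0.3]
width: 60.0
finger_force: 0.0
```

```bash
python3 - <<'E'
from h import *
save('side','s4.png',(180,160,340,290),5)
rows(415.7,-268.2,49,-39.2,1,0.3)
E
```

```text
[[np.float64(-0.015), np.float64(0.012), np.float64(1.305), np.float64(-0.017), 0.3]]
```

View pics/s4.png

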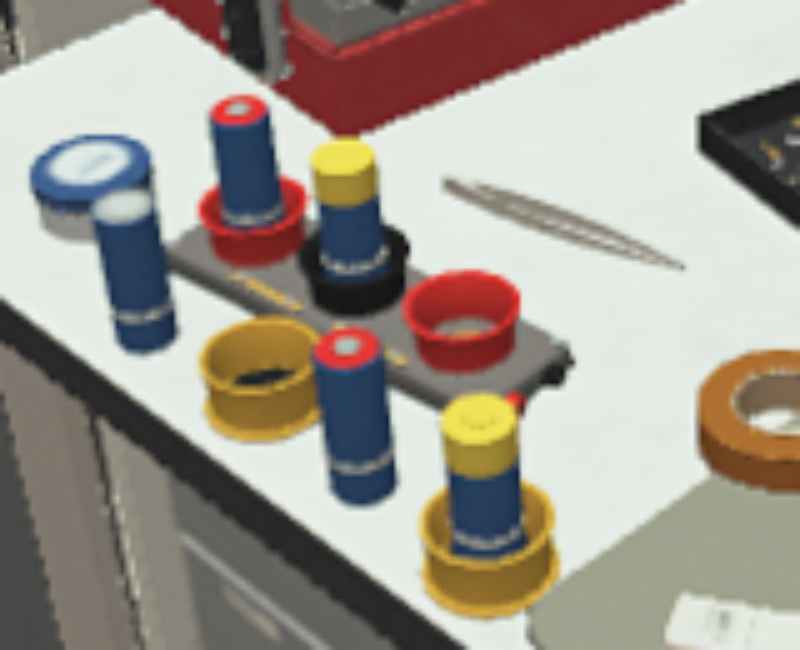

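The far cup holds the taped cell upright (485,480), and the remaining things are undisturbed. The next taped cell stands in the black bay.

Emit:
servo_tool(
  targets=[
    [[-0.01,0.01,0.4,0,0.3],[0,0,0.4,0,0.3],[0,0,0.3,0,0.3],[0,0,0.2,0,0.3],[0,0,0,0,0.3]],
  ],
)

```text
clock: 9.28
position: [415.5, -267.6, 48.9]
orientation: [180.0, 0.1, -39.3]
contact_force: [-0.4, -0.7, 0.2]
width: 60.0
finger_force: 0.0
```

Emit:
servo_tool(
  targets=[
    [[0,0,0,0,0.5],[0,0,0,0,0.7],[0,0,0,0,1],[0,0,0,0,1],[0,0,0,0,1]],
  ],
)

```text
clock: 9.9
position: [416.4, -267.8, 50.2]
orientation: [-180.0, -0.1, -39.3]
contact_force: [-1.2, 0.6, 5.1]
width: 24.9
finger_force: 34.2
```

Emit:
servo_tool(
  targets=[
    [[0,0,-0.3,0,1],[0,0,-0.5,0,1],[0,0,-0.3,0,1],[0,0,0,0,1],[0,0,0,0,1]],
  ],
)

```text
clock: 10.52
position: [415.4, -267.2, 114.8]
orientation: [180.0, 0.1, -39.3]
contact_force: [-0.6, 0.1, -1.5]
width: 24.8
finger_force: 34.5
```

```bash
python3 - <<'E'
from h import *
rows(386.0,-323,115,-39.2,3,1)
E
```

```text
[[np.float64(0.07), np.float64(0.344), np.float64(-0.001), np.float64(-0.003), 1],[np.float64(0.07), np.float64(0.344), np.float64(-0.001), np.float64(-0.003), 1],[np.float64(0.07), np.float64(0.344), np.float64(-0.001), np.float64(-0.003), 1]]
```

Emit:
servo_tool(
  targets=[
    [[0.07,0.35,0,0,1],[0.07,0.35,0,0,1],[0.07,0.34,0,0,1],[0,0,0,0,1],[0,0,0,0,1]],
  ],
)

```text
clock: 11.15
position: [386.2, -322.7, 114.8]
orientation: [-180.0, 0.1, -39.2]
contact_force: [0.5, 0.5, -1.4]
width: 25.1
finger_force: 34.5
```

Emit:
servo_tool(
  targets=[
    [[0,0,0.3,0,1],[0,0,0.4,0,1],[0,0,0.3,0,1],[0,0,0.15,0,1],[0,0,0,0,1]],
  ],
)

```text
clock: 11.78
position: [386.2, -323.0, 46.1]
orientation: [-180.0, 0.1, -39.2]
contact_force: [0.4, -1.1, -0.5]
width: 25.0
finger_force: 34.5
```

```bash
python3 - <<'E'
from h import *
rows(386.3,-323,39.2,-39.2,1,1)
E
```

```text
[[np.float64(0.001), np.float64(-0.0), np.float64(0.115), np.float64(-0.0), 1]]
```

Emit:
servo_tool(
  targets=[
    [[0,0,0.06,0,1],[0,0,0.04,0,1],[0,0,0.015,0,1],[0,0,0,0,1],[0,0,0,0,1]],
  ],
)

```text
clock: 12.4
position: [386.2, -323.9, 39.7]
orientation: [180.0, -0.0, -39.3]
contact_force: [-0.0, -0.2, -1.5]
width: 24.9
finger_force: 34.5
```

Emit:
servo_tool(
  targets=[
    [[0,0,0.02,0,1],[0,0,0,0,1],[0,0,0,0,1]],
  ],
)

```text
clock: 12.78
position: [386.4, -324.0, 39.2]
orientation: [-180.0, -0.0, -39.3]
contact_force: [-1.5, 1.6, 9.7]
width: 24.8
finger_force: 35.8
```

Emit:
servo_tool(
  targets=[
    [[0,0,0,0,0.6],[0,0,0,0,0.4],[0,0,0,0,0.3],[0,0,-0.3,0,0.3],[0,0,-0.7,0,0.3]],
  ],
)

```text
clock: 13.4
position: [385.2, -323.1, 98.7]
orientation: [180.0, 0.2, -39.3]
contact_force: [0.9, 0.8, -0.1]
width: 60.1
finger_force: 0.0
```

Emit:
servo_tool(
  targets=[
    [[0,0,-0.4,0,0.3],[0,0,-0.1,0,0.3],[0,0,0,0,0.3]],
  ],
)

```text
clock: 13.78
position: [386.2, -323.7, 128.6]
orientation: [-180.0, -0.0, -39.3]
contact_force: [0.2, -0.1, 0.0]
width: 59.5
finger_force: 0.0
```

```bash
python3 - <<'E'
from h import *
rows(428.3,-374.8,130,-39.2,3,0.3)
E
```

```text
[[np.float64(0.361), np.float64(0.072), np.float64(-0.008), np.float64(-0.003), 0.3],[np.float64(0.361), np.float64(0.072), np.float64(-0.008), np.float64(-0.003), 0.3],[np.float64(0.361), np.float64(0.072), np.float64(-0.008), np.float64(-0.003), 0.3]]
```

Emit:
servo_tool(
  targets=[
    [[0.36,0.07,0,0,0.3],[0.36,0.07,0,0,0.3],[0.36,0.07,0,0,0.3],[0,0,0,0,0.3],[0,0,0,0,0.3]],
  ],
)

```text
clock: 14.4
position: [427.3, -373.5, 127.3]
orientation: [-180.0, 0.2, -39.3]
contact_force: [0.2, 0.8, -0.1]
width: 59.9
finger_force: 0.0
```

```bash
python3 - <<'E'
from h import *
save('top','t5.png',(290,200,430,320),5)
rows(428.3,-374.8,36,-39.2,1,0.3)
E
```

```text
[[np.float64(0.026), np.float64(0.006), np.float64(1.526), np.float64(-0.007), 0.3]]
```

View pics/t5.png

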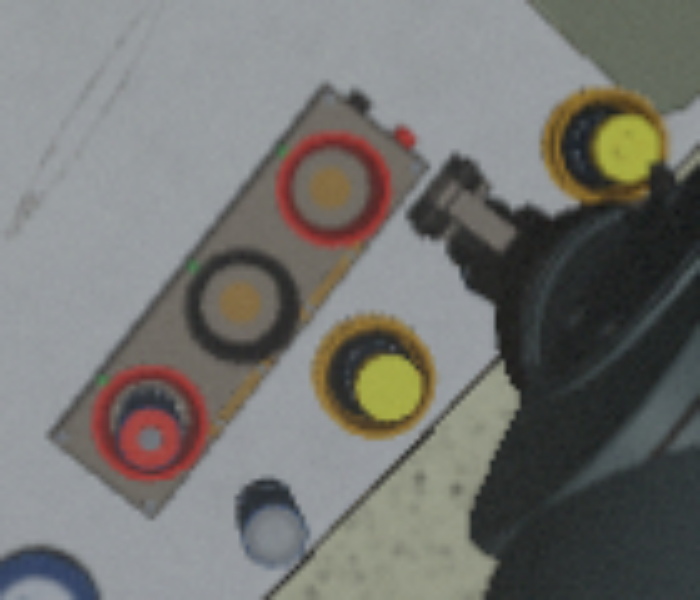

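Both cups now hold taped cells, tops at (389,388) and (628,148). Two bays are empty, and the gripper is over fresh plus.

Emit:
servo_tool(
  targets=[
    [[0.01,0,0.4,0,0.3],[0,0,0.5,0,0.3],[0,0,0.4,0,0.3],[0,0,0.22,0,0.3],[0,0,0,0,0.3]],
  ],
)

```text
clock: 15.08
position: [428.1, -374.3, 36.6]
orientation: [180.0, 0.1, -39.2]
contact_force: [-0.8, -0.6, 0.5]
width: 59.9
finger_force: 0.0
```

Emit:
servo_tool(
  targets=[
    [[0,0,0,0,0.5],[0,0,0,0,0.7],[0,0,0,0,1],[0,0,0,0,1],[0,0,0,0,1]],
  ],
)

```text
clock: 15.7
position: [429.4, -375.4, 38.2]
orientation: [-180.0, -0.1, -39.3]
contact_force: [-0.4, 1.0, 7.1]
width: 25.0
finger_force: 34.2
```

Emit:
servo_tool(
  targets=[
    [[0,0,-0.3,0,1],[0,0,-0.5,0,1],[0,0,-0.4,0,1],[0,0,0,0,1],[0,0,0,0,1]],
  ],
)

```text
clock: 16.32
position: [428.4, -374.6, 108.9]
orientation: [180.0, 0.0, -39.3]
contact_force: [-0.4, 0.2, -0.4]
width: 24.9
finger_force: 34.5
```

```bash
python3 - <<'E'
from h import *
for k,uv in (('a',(389,388)),('b',(628,148))): print(k,atz('top',((uv[0]+.5)/5-.5+290,(uv[1]+.5)/5-.5+200),68).round(1))
rows(462.8,-307,110,-39.2,3,1)
E
```

```text
a [ 385.8 -324.    68. ]
b [ 477.7 -419.4   68. ]
[[np.float64(-0.09), np.float64(-0.411), np.float64(-0.006), np.float64(-0.002), 1],[np.float64(-0.09), np.float64(-0.411), np.float64(-0.006), np.float64(-0.002), 1],[np.float64(-0.089), np.float64(-0.412), np.float64(-0.006), np.float64(-0.002), 1]]
```

Emit:
servo_tool(
  targets=[
    [[-0.09,-0.41,0,0,1],[-0.09,-0.41,0,0,1],[-0.09,-0.41,0,0,1],[0,0,0,0,1],[0,0,0,0,1]],
  ],
)

```text
clock: 16.95
position: [462.0, -308.2, 108.5]
orientation: [179.9, 0.1, -39.3]
contact_force: [-0.9, -0.5, -1.2]
width: 24.8
finger_force: 34.6
```

Emit:
servo_tool(
  targets=[
    [[0,0,0.3,0,1],[0,0,0.3,0,1],[0,0,0.2,0,1],[0,0,0,0,1],[0,0,0,0,1]],
  ],
)

```text
clock: 17.58
position: [463.1, -307.7, 61.3]
orientation: [180.0, -0.0, -39.3]
contact_force: [0.4, -0.0, -0.9]
width: 25.0
finger_force: 34.6
```

```bash
python3 - <<'E'
from h import *
rows(463,-307,52.2,-39.2,1,1)
E
```

```text
[[np.float64(-0.01), np.float64(-0.008), np.float64(0.152), np.float64(-0.009), 1]]
```

Emit:
servo_tool(
  targets=[
    [[-0.01,0,0.07,0,1],[0,0,0.05,0,1],[0,0,0.03,0,1],[0,0,0,0,1],[0,0,0,0,1]],
  ],
)

```text
clock: 18.2
position: [462.6, -307.2, 52.3]
orientation: [-180.0, -0.0, -39.3]
contact_force: [-0.5, -0.5, 0.2]
width: 25.0
finger_force: 34.6
```

Emit:
servo_tool(
  targets=[
    [[0,0,0.015,0,1],[0,0,0,0,1],[0,0,0,0,1]],
  ],
)

```text
clock: 18.58
position: [462.8, -307.3, 52.2]
orientation: [-180.0, -0.0, -39.3]
contact_force: [-2.3, 0.7, 9.6]
width: 25.4
finger_force: 35.7
```

Emit:
servo_tool(
  targets=[
    [[0,0,0,0,0.6],[0,0,0,0,0.4],[0,0,0,0,0.3],[0,0,-0.3,0,0.3],[0,0,-0.7,0,0.3]],
  ],
)

```text
clock: 19.2
position: [461.4, -306.5, 111.5]
orientation: [180.0, 0.2, -39.3]
contact_force: [0.4, -0.6, 0.1]
width: 59.9
finger_force: 0.0
```

Emit:
servo_tool(
  targets=[
    [[0,0,-0.3,0,0.3],[0,0,-0.1,0,0.3],[0,0,0,0,0.3]],
  ],
)

```text
clock: 19.58
position: [462.3, -306.9, 135.1]
orientation: [180.0, 0.0, -39.3]
contact_force: [0.6, -0.2, 0.3]
width: 60.0
finger_force: 0.0
```

```bash
python3 - <<'E'
from h import *
rows(328.7,-278.3,135,-39.2,5,0.3)
s=observe();print(s['joint_positions'])
E
```

```text
[[np.float64(-0.405), np.float64(0.208), np.float64(0.0), np.float64(-0.001), 0.3],[np.float64(-0.405), np.float64(0.208), np.float64(0.0), np.float64(-0.001), 0.3],[np.float64(-0.405), np.float64(0.208), np.float64(0.0), np.float64(-0.001), 0.3],[np.float64(-0.405), np.float64(0.208), np.float64(0.0), np.float64(-0.001), 0.3],[np.float64(-0.405), np.float64(0.208), np.float64(0.0), np.float64(-0.001), 0.3]]
[ 23.90428063  28.82381485   6.5439157  107.43160546  -4.53797554
  44.01191879 -96.33978338]
```

Emit:
servo_tool(
  targets=[
    [[-0.4,0.21,0,0,0.3],[-0.4,0.21,0,0,0.3],[-0.4,0.21,0,0,0.3],[-0.4,0.21,0,0,0.3],[-0.4,0.21,0,0,0.3]],
  ],
)

```text
clock: 20.2
position: [328.1, -279.2, 134.2]
orientation: [180.0, 0.1, -39.2]
contact_force: [-0.2, -0.1, 0.0]
width: 59.5
finger_force: 0.0
```

Emit:
servo_tool(
  targets=[
    [[0,0,0,0,0.3],[0,0,0,0,0.3],[0,0,0,0,0.3]],
  ],
)

```text
clock: 20.58
position: [330.5, -280.1, 135.1]
orientation: [-180.0, -0.0, -39.2]
contact_force: [0.4, -0.7, -0.1]
width: 59.5
finger_force: 0.0
```

```bash
python3 - <<'E'
from h import *
rows(328.7,-278.3,36.5,-39.2,1,0.3)
s=observe();print(s['joint_positions'])
save('top','t6.png',(290,200,430,320),5)
E
```

```text
[[np.float64(-0.043), np.float64(-0.004), np.float64(1.643), np.float64(-0.002), 0.3]]
[ 28.30957069  18.70649757   7.04007687 124.52588185  -3.75088427
  36.9453117  -91.23588058]
```

View pics/t6.png

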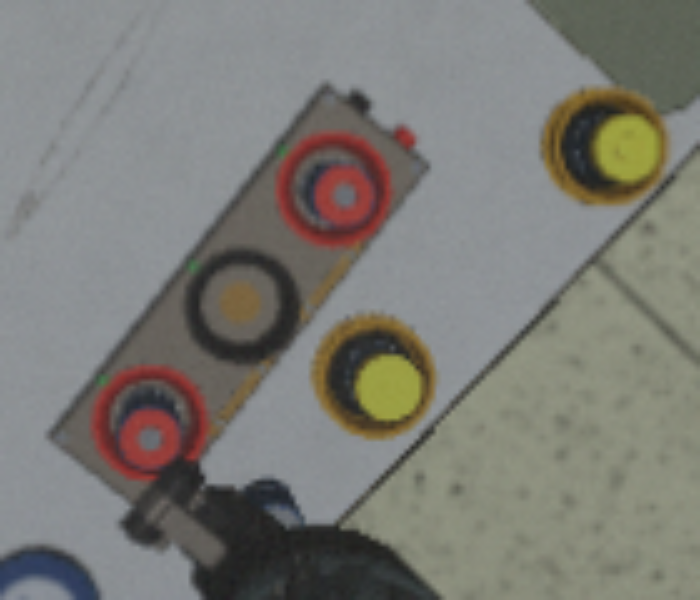

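Fresh plus is centred in the far red bay, at about (343,194). The gripper is over fresh minus, with one finger close to the good cell, so I narrow the opening before descending.

Emit:
servo_tool(
  targets=[
    [[-0.04,0,0.2,0,0.46],[0,0,0.2,0,0.46],[0,0,0,0,0.46],[0,0,0,0,0.46],[0,0,0,0,0.46]],
  ],
)

```text
clock: 21.25
position: [328.1, -278.7, 111.5]
orientation: [-180.0, -0.0, -39.3]
contact_force: [-0.3, 0.3, -0.1]
width: 46.1
finger_force: 0.0
```

```bash
python3 - <<'E'
from h import *
rows(328.7,-278.3,39,-39.2,1,0.46)
save('side','s7.png',(170,130,330,250),5)
E
```

```text
[[np.float64(0.004), np.float64(-0.011), np.float64(1.208), np.float64(-0.009), 0.46]]
```

View pics/s7.png

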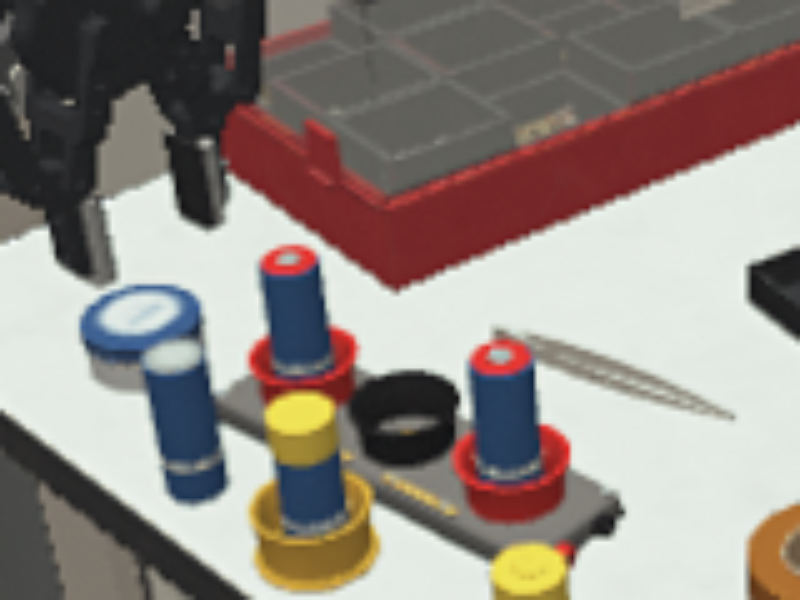

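The fingertip midpoint (150,248) lies on the fresh minus cell's axis, so I descend.

Emit:
servo_tool(
  targets=[
    [[0,-0.01,0.25,0,0.46],[0,0,0.3,0,0.46],[0,0,0.2,0,0.46],[0,0,0,0,0.46]],
  ],
)

```text
clock: 21.8
position: [327.8, -277.7, 65.8]
orientation: [180.0, 0.1, -39.3]
contact_force: [-0.2, 0.3, -0.3]
width: 46.0
finger_force: 0.0
```

Emit:
servo_tool(
  targets=[
    [[0,0,0.2,0,0.46],[0,0,0.15,0,0.46],[0,0,0.1,0,0.46],[0,0,0,0,0.46],[0,0,0,0,0.46]],
  ],
)

```text
clock: 22.42
position: [328.3, -278.1, 39.4]
orientation: [180.0, -0.0, -39.3]
contact_force: [-0.5, -1.1, 0.2]
width: 45.8
finger_force: 0.0
```

Emit:
servo_tool(
  targets=[
    [[0,0,0,0,0.6],[0,0,0,0,0.7],[0,0,0,0,1],[0,0,0,0,1],[0,0,0,0,1]],
  ],
)

```text
clock: 23.05
position: [328.5, -278.1, 39.6]
orientation: [-180.0, -0.0, -39.3]
contact_force: [-0.5, 0.1, 5.1]
width: 24.3
finger_force: 34.1
```

Emit:
servo_tool(
  targets=[
    [[0,0,-0.3,0,1],[0,0,-0.6,0,1],[0,0,-0.5,0,1],[0,0,-0.3,0,1],[0,0,0,0,1]],
  ],
)

```text
clock: 23.68
position: [328.9, -278.5, 142.1]
orientation: [-180.0, -0.1, -39.3]
contact_force: [-0.3, -0.1, -0.7]
width: 24.5
finger_force: 34.5
```

Emit:
servo_tool(
  targets=[
    [[0,0,0,0,1]],
  ],
)

```text
clock: 23.8
position: [327.7, -277.6, 140.5]
orientation: [180.0, 0.1, -39.3]
contact_force: [-0.9, 0.6, -1.7]
width: 25.0
finger_force: 34.5
```

```bash
python3 - <<'E'
from h import *
rows(416,-269,142,-39.2,5,1)
E
```

```text
[[np.float64(0.21), np.float64(-0.208), np.float64(-0.005), np.float64(-0.001), 1],[np.float64(0.21), np.float64(-0.208), np.float64(-0.005), np.float64(-0.001), 1],[np.float64(0.21), np.float64(-0.208), np.float64(-0.005), np.float64(-0.001), 1],[np.float64(0.21), np.float64(-0.208), np.float64(-0.005), np.float64(-0.001), 1],[np.float64(0.21), np.float64(-0.208), np.float64(-0.005), np.float64(-0.001), 1]]
```

Emit:
servo_tool(
  targets=[
    [[0.21,-0.21,0,0,1],[0.21,-0.21,0,0,1],[0.21,-0.21,0,0,1],[0.21,-0.21,0,0,1],[0.21,-0.2,0,0,1]],
  ],
)

```text
clock: 24.42
position: [417.9, -269.3, 141.2]
orientation: [180.0, 0.0, -39.2]
contact_force: [0.0, -0.2, -1.5]
width: 25.0
finger_force: 34.5
```

Emit:
servo_tool(
  targets=[
    [[0,0,0,0,1],[0,0,0,0,1],[0,0,0.4,0,1],[0,0,0.3,0,1],[0,0,0,0,1]],
  ],
)

```text
clock: 25.05
position: [414.8, -269.2, 98.4]
orientation: [180.0, 0.2, -39.3]
contact_force: [-0.3, 0.1, -0.0]
width: 25.2
finger_force: 34.5
```

```bash
python3 - <<'E'
from h import *
rows(416,-268.8,53.6,-39.2,1,1)
save('side','s8.png',(180,130,340,250),5)
E
```

```text
[[np.float64(0.011), np.float64(-0.019), np.float64(0.746), np.float64(-0.016), 1]]
```

View pics/s8.png

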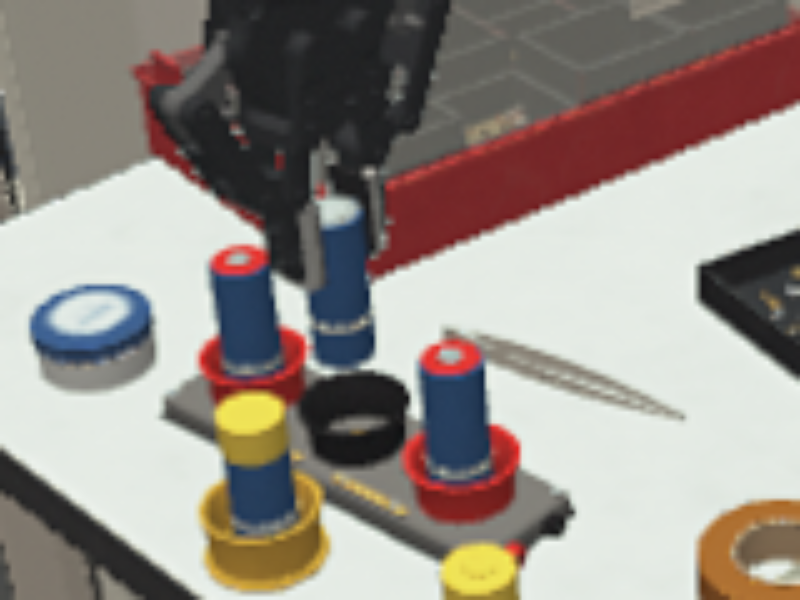

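The cell hangs about 3 mm left of the bay axis: foot at (344,350) against a rim centre of (355,405). I shift slightly and lower.

Emit:
servo_tool(
  targets=[
    [[0.04,-0.02,0,0,1],[0,0,0.2,0,1],[0,0,0.2,0,1],[0,0,0.15,0,1],[0,0,0,0,1]],
  ],
)

```text
clock: 25.72
position: [418.3, -269.8, 65.3]
orientation: [180.0, 0.1, -39.3]
contact_force: [0.1, 0.4, -0.6]
width: 24.6
finger_force: 34.5
```

Emit:
servo_tool(
  targets=[
    [[0,0,0.07,0,1],[0,0,0.05,0,1],[0,0,0.03,0,1],[0,0,0,0,1],[0,0,0,0,1]],
  ],
)

```text
clock: 26.35
position: [418.9, -270.1, 57.2]
orientation: [180.0, 0.0, -39.3]
contact_force: [-1.7, 0.7, -2.3]
width: 24.7
finger_force: 34.7
```

Emit:
servo_tool(
  targets=[
    [[-0.02,0,0,0,1],[0,0,0.03,0,1],[0,0,0.02,0,1],[0,0,0,0,1],[0,0,0,0,1]],
  ],
)

```text
clock: 26.98
position: [418.2, -269.4, 54.3]
orientation: [-180.0, -0.0, -39.3]
contact_force: [-0.6, 0.6, -0.9]
width: 24.9
finger_force: 34.8
```

Emit:
servo_tool(
  targets=[
    [[0,0,0.015,0,1],[0,0,0.01,0,1],[0,0,0,0,1]],
  ],
)

```text
clock: 27.35
position: [418.5, -269.6, 53.6]
orientation: [-180.0, -0.0, -39.3]
contact_force: [-2.6, 1.5, 10.0]
width: 24.7
finger_force: 36.0
```

Emit:
servo_tool(
  targets=[
    [[0,0,0,0,0.6],[0,0,0,0,0.45],[0,0,0,0,0.35],[0,0,-0.3,0,0.35],[0,0,-0.7,0,0.35]],
  ],
)

```text
clock: 27.98
position: [416.9, -268.6, 112.0]
orientation: [179.9, 0.2, -39.3]
contact_force: [1.7, -1.1, 0.6]
width: 55.6
finger_force: 0.0
```

Emit:
servo_tool(
  targets=[
    [[0,0,-0.8,0,0.3],[0,0,-0.8,0,0.3],[0.5,0.8,-0.3,0,0.3],[0.5,0.8,0,0,0.3],[0.5,0.8,0,0,0.3]],
  ],
)

```text
clock: 28.6
position: [396.7, -439.4, 227.2]
orientation: [-180.0, -0.0, -39.2]
contact_force: [1.3, 0.5, 0.3]
width: 59.8
finger_force: 0.0
```

Emit:
servo_tool(
  targets=[
    [[0.5,0.5,0,0,0.3],[0.5,0.5,0,0,0.3],[0,0,0,0,0.3],[0,0,0,0,0.3]],
  ],
)

```text
clock: 29.1
position: [405.3, -521.2, 226.2]
orientation: [-180.0, 0.1, -39.2]
contact_force: [0.8, 0.7, -0.2]
width: 59.6
finger_force: 0.0
```

```bash
python3 - <<'E'
from h import *
save('top','t9.png',(290,200,430,320),5);save('side','s9.png',(180,130,340,250),5)
a=cv2.imread('pics/t9.png');b=cv2.imread('pics/s9.png');c=np.hstack([cv2.resize(a,(400,343)),cv2.resize(b,(400,300))[:300] if 0 else cv2.copyMakeBorder(cv2.resize(b,(400,300)),0,43,0,0,0)]);cv2.imwrite('pics/c9.png',c)
E
```

```text
(no output)
```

View pics/c9.png

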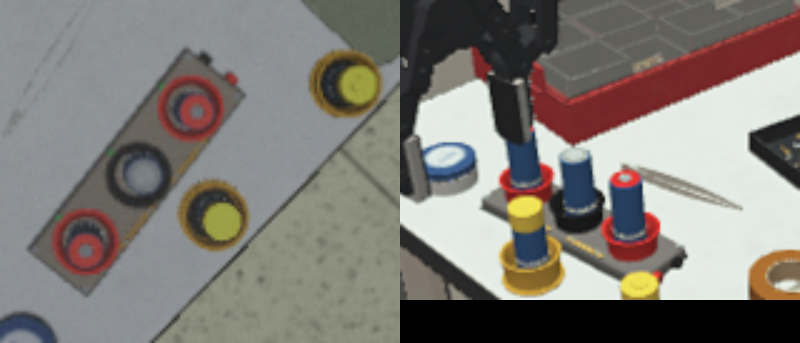

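The black bay holds the steel-topped cell at (142,175), and the other cells are upright. I check its offset numerically.

```bash
python3 - <<'E'
from h import *
p,d=snapshot('top')
q=p[245:278,325:356]; q=cv2.resize(q,None,fx=16,fy=16,interpolation=cv2.INTER_CUBIC); q=cv2.convertScaleAbs(q,alpha=1.5,beta=20); cv2.imwrite('pics/z.png',q[:,:,::-1])
for u,v in [(338,261),(339,262),(339,263),(340,262)]: print(u,v,d[v,u],(camera_info('top')['camera_from_world'])[2][3]-d[v,u])
E
```

```text
338 261 895.3942 59.743190576611596
339 262 894.6563 60.481105615674096
339 263 895.741 59.396388818799096
340 262 895.8977 59.239711572705346
```

View pics/z.png

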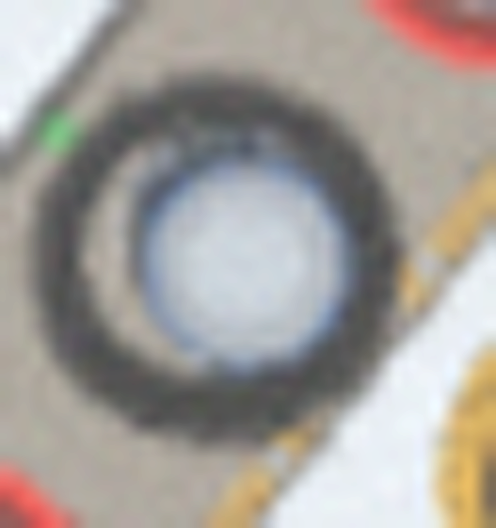

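```bash
python3 - <<'E'
from h import *
p,d=snapshot('top')
f=lambda u,v:(u/16-.5+325,v/16-.5+245)
print(atz('top',f(248,263),79).round(1),atz('top',f(217,257),34).round(1))
c=camera_info('top');Ti=np.linalg.inv(np.array(c['camera_from_world']))
for k,(u,v) in dict(freshm=(340,261),freshp=(358.4,238.7),good=(319.6,287)).items():
    o,r=ray('top',(u,v)); ui,vi=int(round(u)),int(round(v)); dd=np.median(d[vi-1:vi+2,ui-1:ui+2]); print(k,(o+r*dd).round(1))
E
```

```text
[ 419.1 -270.5   79. ] [ 416.4 -268.8   34. ]
freshm [ 419.  -270.4   79.9]
freshp [ 461.3 -306.3   80.6]
good [ 369.9 -230.7   81.1]
```

```bash
python3 -c "
from bench import *
print(hand_in())"
```

```text
the job is handed in; nothing more can be done
None
```

The job is handed in after about 29 s of robot time: both taped cells stand in the reject cups (within 2 mm of the axis), fresh plus is in the far red bay, fresh minus is in the black bay about 3 mm off-axis (8 mm allowed), and the good cell was not moved; no verdict came back.

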